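# Hang the utensil caddy on the rail and slide it to its clip

## Task

Pick up the steel utensil caddy and hook it over the round rail on the empty stretch, a good hand's width (about 10 cm) away from the black spring clip on the side away from the ladle, and let go of it so that it hangs freely. Then slide it along the rail, without taking it off again, until it hangs centred on the clip, and leave it hanging there still and straight. Do not knock or shift the other things on the counter.

Things in the scene. Friction and masses are not known exactly. Their poses are not given: they have to be found in the camera images.
- caddy: The caddy: bare steel open pocket 56 (x) x 80 (y) x 60 mm high, standing upright, about 0.28 kg. From its -x rim a 44 mm wide neck (inner face x = -10) rises to a hook whose roof has its underside at z = 130, top at 134 mm. Origin: centre of the pocket's underside; z up. It hangs with the neck on the robot's side, its y along the rail. See also its two points.
- caddy_seat (a point): Where the rail's axis lies when the caddy hangs: 124 mm above its origin, 6 mm under the hook's roof; axes as the caddy's. The hook's lip (inner face x = +10 mm, flared to +20 at its end) comes down to 107 mm above the origin. The hook is open to +x between lip end (107) and pocket rim (60): the rail enters there, then the caddy is lowered until the roof rests on the rail.
- caddy_grip (a point): Point for the TCP in the black grip block that stands on the hook's roof: 158 mm above the caddy's origin. The block is 12 (x) x 32 (y) mm and reaches from 134 to 168 mm above the origin; it can be grasped from above across y or x, or pushed on its side.
- rail: Fixed rail stand: level round steel bar, 12 mm thick, 440 mm long along y, axis 200 mm above the counter, between 16 mm posts (212 mm high) at y = -220 and +220. A flat strip runs 55 to 59 mm behind the bar (+x), 160 to 190 mm above the counter. A fixed ladle hangs at y = -214 to -160 mm. Origin: on the counter under the bar's middle; x across it, away from the robot.
- rail_mid (a point): The middle of the rail bar, on its axis, 200 mm above the counter. Its axes are the rail's.
- mark: Black spring clip fixed on the flat strip behind the rail, 16 mm wide along y, pointed tip up to 234 mm above the counter, short pin towards the bar (ends 36 mm from the bar's axis). Its origin is on the counter under the bar, axes as the rail's: the caddy is at the clip when its centre is at y = 0 of this frame.
- mark_tip (a point): The tip of the clip's point, at x = +60, y = 0, z = 232 mm of the clip's frame.
- tape: Bystander: roll of grey tape lying flat, 104 mm diameter, 46 mm high. Origin: centre of underside.
- pad: Bystander: block of order paper 100 x 140 x 14 mm. Origin: centre of underside.
- sauce: Bystander: white sauce bottle, 54 mm diameter, 180 mm high. Origin: centre of underside.
- shaker: Bystander: glass shaker, 44 mm diameter, 85 mm high. Origin: centre of underside.
- tub: Bystander: white plastic tub, 104 mm diameter, 130 mm high. Origin: centre of underside.
- pens: Bystander: dark steel cup with pens, 76 mm diameter, 130 mm high over all. Origin: centre of underside.
- napkins: Bystander: stack of napkins 125 x 125 x 35 mm. Origin: centre of underside.
Things that resemble listed ones, but are neither listed nor needed, are in the scene too. What is shaped like the caddy but purple is not meant.

How it is judged:
By the outcome, as a careful person would: the job done as asked, in the order asked, and still so for the second after the job is handed in, with the robot touching nothing.
It also fails if it takes over 58 s, if anything falls off the work surface, if the arm or the gripper's body presses on something with over 40 N, if the wrist force passes 120 N, or if a joint passes its speed limit or range.

## Robot

A 6-joint arm with a two-finger parallel gripper is mounted at the origin on the work surface. World frame = base frame: x ahead of the robot, y to its left, z up, the work surface at z = 0. Lengths are in m, angles in rad, forces in N, time in s.
With the tool pointing down it reaches from about 0.35 to 0.975 m from the base axis. Payload 4.9 kg.
Tool frame: the origin (TCP) lies between the finger pads, 19 mm behind the fingertips; this is the grasp point; x points along the fingers, y is the direction in which the jaws open and shut, and the axes are right-handed (so a half turn about x gives the same grasp; the last joint's range is limited). The gripper opens to 85 mm and grips with 20 to 120 N. Pads are 22 mm wide; open, the fingers measure 114 mm over their backs; the gripper's body (76 mm by 85 mm) begins 54 mm behind the grasp point. The pads swing forward as they close: fully open they stand 13 mm farther back than shut.
Start: joints at [1.131, 0.053, 1.613, -0, 1.476, -0.119], TCP at [0.197, 0.593, 0.25] pointing down, gripper open.
Joint ranges: [-3.01, 3.01], [-1.01, 2.22], [0.06, 2.58], [-1.02, 4.17], [0.09, 2.62], [-3.14, 3.14]. Speed limits (rad/s): [2.57, 2.57, 3.14, 3.14, 3.14, 3.14].

## Interface

Orientations are given as a unit quaternion [w, x, y, z].
In Python, from plant import status, viewer, manip gives the robot as it stands.
- The arm moves only by the tool drive_tool, never from a script. Its argument "plan" is a list of rows, each a list of 4 numbers: the shift along the tool's x, y, z in m, then the turn about the tool's x in units of 8 degrees (1.0 is 8 degrees). A call has 1 to 12 rows; each row is the pose to reach, as a shift and turn from the pose commanded when the call began, along the tool's axes at that moment; what a row does not reach only later rows make up. A row lasts 1/10 s, in which the tool goes at most 50 mm and 8.59 degrees, less where a joint would pass 70% of its speed; a pose out of reach is approached as far as the arm can. A call with a gripper value outside its range is refused whole. "fingers" is the finger opening in m, from 0 to 0.0854, set as the call begins (left out, the last holds). The fingers move at their own pace and stop on an object; the grip force is fixed at half the most. Time passes only in rows, so rows that repeat a pose let the fingers close. It gives the time, the measured TCP pose, the force and the opening at its end, in the units of the state.
- status.state(): the state, without advancing time (a new reading comes with each control period).
- viewer.grab_frame(name): name is "scene" or "top"; returns the picture (384x512x3 uint8, blue, green, red); there is no depth.
- viewer.calibration(name): a dict with "vfov" (degrees; the focal length in pixels is half the picture's height over the tangent of half this angle, whatever the lens; pixels are square), "cx", "cy" (the principal point, pixels), "rvec" (rotation vector, rad) and "tvec" (3), from world to camera coordinates, as OpenCV has them. Camera axes: x right, y down, z forward; pixel columns grow to the right and rows downward; lengths in m; the calibration is good to about 2 mm. A picture is of the moment at which its call begins. calibration takes no time and is no camera call.
- manip.job_done(): hands the job in, once; it reports no verdict.
The state is a dict: "time": time; "joint_pos": joint angles; "joint_vel": joint speeds; "joint_efforts": joint torques, N m; "tool_pos": TCP position; "tool_rot": TCP orientation; "contact_force": force on the tool from outside, world axes, zero at the start; "ft_torque": the same for the moment, N m; "gripper_width": opening from 0.0 (shut) to 1.0 (fully open).
Only numpy, scipy, OpenCV 4.12 (cv2) and the standard library are available. Lean on these libraries where they do the work, as an engineer would, in place of code of your own. Each camera call takes 0.05 s, during which the arm holds its last target. There are 200 camera calls.

## Working session

There is one attempt and no reset: what is moved stays moved. The work goes in short steps, Python scripts to look and compute and a tool call to move; the robot and the scene stay as the last step left them, time stands still between calls to the robot, and variables do not carry over. Pictures are saved under pics/ and viewed, about 8 in all and at most 12, crops included, and the job is handed in when it is done.

Besides the shell and the picture viewer there is one more tool, called by a JSON object that holds its "op" and its "data", one argument or row to a line. drive_tool: Moves the arm, as the interface text tells. Its arguments: {"type":"object","properties":{"plan":{"type":"array","items":{"type":"array","items":{"type":"number"}}},"fingers":{"type":"number"}},"required":["plan"]}

```bash
mkdir -p pics; ls; cat > h.py <<'E'
import numpy as np, cv2
from plant import status, viewer, manip
def cal(n):
    c=viewer.calibration(n); f=192/np.tan(np.radians(c['vfov'])/2)
    return np.array([[f,0,c['cx']],[0,f,c['cy']],[0,0,1]]),np.array(c['rvec'],float),np.array(c['tvec'],float),c
def proj(n,P):
    K,r,t,c=cal(n); return cv2.projectPoints(np.array(P,float).reshape(-1,1,3),r,t,K,None)[0].reshape(-1,2)
def ray(n,uv):
    K,r,t,c=cal(n); R=cv2.Rodrigues(r)[0]; d=R.T@np.linalg.inv(K)@np.array([*uv,1.]); return -R.T@t.ravel(), d/np.linalg.norm(d)
def atz(n,uv,z):
    o,d=ray(n,uv); return o+d*(z-o[2])/d[2]
def tri(a,b):
    o1,d1=ray('scene',a);o2,d2=ray('top',b)
    s=np.linalg.lstsq(np.c_[d1,-d2],o2-o1,rcond=None)[0]
    p,q=o1+s[0]*d1,o2+s[1]*d2
    return (p+q)/2,np.linalg.norm(p-q)
def snap(n,name,crop=None,k=1):
    im=viewer.grab_frame(n)
    if crop: x0,y0,x1,y1=crop; im=im[y0:y1,x0:x1]
    im=cv2.resize(im,None,fx=k,fy=k,interpolation=cv2.INTER_CUBIC); cv2.imwrite('pics/'+name+'.png',im)
E
python3 - <<'E'
from h import *
print(status.state())
for n in('scene','top'):
    print(cal(n)[3], ray(n,(256,192))); snap(n,n+'0',None,1.5)
E
```

```text
pics
{'time': 0.0, 'joint_pos': array([ 1.13101362e+00,  5.33498731e-02,  1.61427914e+00,  4.46199369e-06,
        1.47599696e+00, -1.18992528e-01]), 'joint_vel': array([-6.07463466e-05, -6.20998508e-04, -1.00317075e-03, -2.82392260e-05,
        1.55843330e-03,  5.16565381e-04]), 'joint_efforts': array([ 7.76980869e-04, -3.93667710e+01, -3.70184541e+01, -1.27832055e-05,
        6.74498384e-03, -1.27276451e-05]), 'tool_pos': array([0.19681912, 0.59259197, 0.24877618]), 'tool_rot': array([ 0.6978304 ,  0.11224029,  0.69822991, -0.11362145]), 'contact_force': array([-0.86768818,  0.2484258 , -0.21188695]), 'ft_torque': array([-0.00238677, -0.09663915,  0.02521071]), 'gripper_width': 1.0001391472595342}
{'vfov': 51.65604101194916, 'cx': 257.6522911101388, 'cy': 192.6287289849474, 'rvec': array([ 1.97448045,  1.20597597, -0.55210091]), 'tvec': array([-0.236676  , -0.21053754,  1.50112938])} (array([ 1.25303053, -0.40617446,  0.78655439]), array([-0.68514447,  0.3676792 , -0.62879971]))
{'vfov': 51.99038484933787, 'cx': 257.95388102949084, 'cy': 189.9741460235236, 'rvec': array([ 2.19336694, -2.21225729,  0.09472856]), 'tvec': array([-0.01853476,  0.5531376 ,  1.13966741])} (array([0.48306139, 0.00637437, 1.17122057]), array([ 0.05533775, -0.02063384, -0.99825447]))
```

View pics/scene0.png

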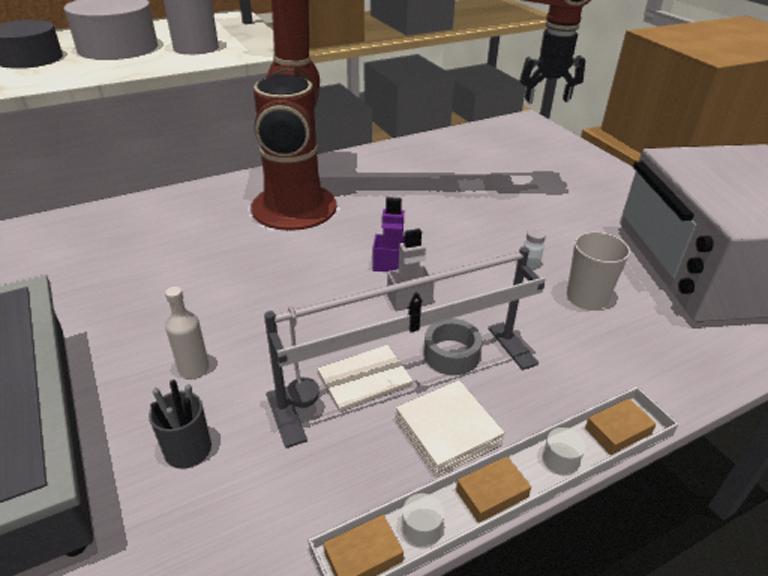

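View pics/top0.png

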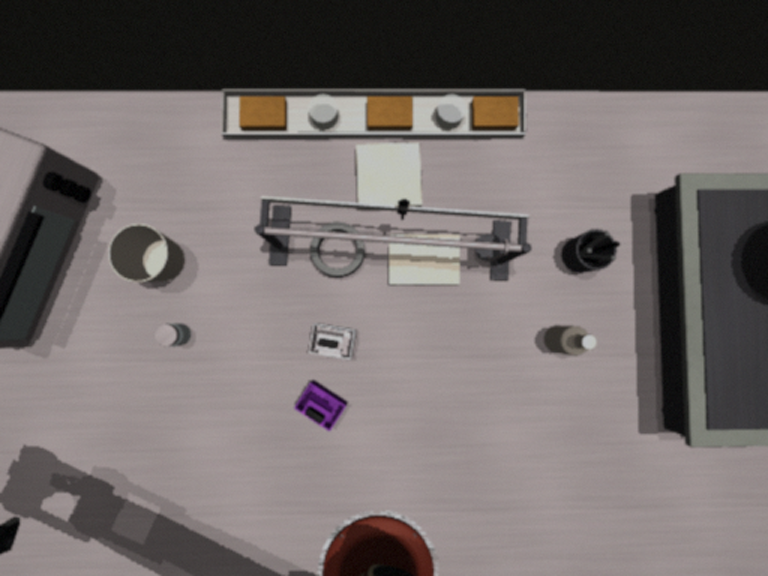

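Scene: the steel caddy with its black block is at about (412,265). The purple lookalike behind it at (388,235) isn't meant. Top: steel is at (331,341), purple at (321,405). The clip is at (403,207) and the ladle end is on the right (y negative). I'll enlarge both views to confirm.

```bash
python3 - <<'E'
from h import *
snap('top','t1',(165,120,365,270),4); snap('scene','s1',(175,120,375,270),4)
E
```

```text
(no output)
```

View pics/t1.png

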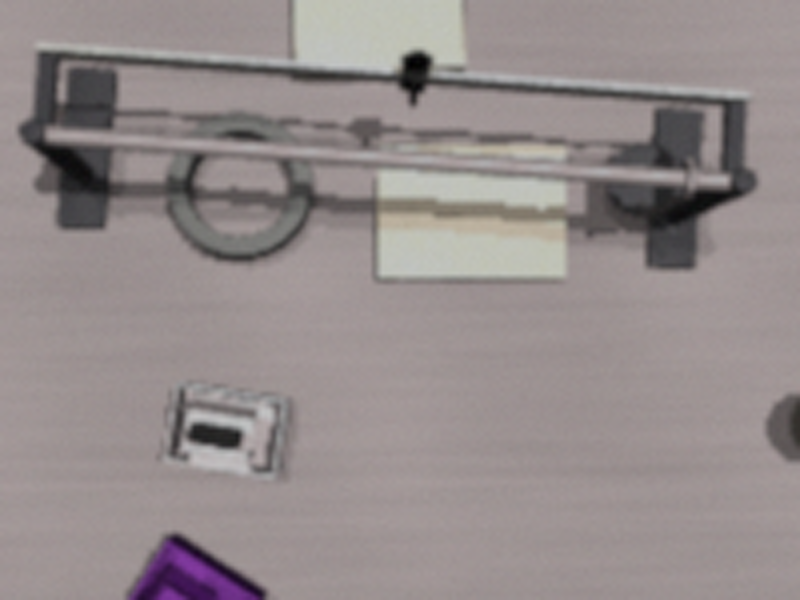

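View pics/s1.png

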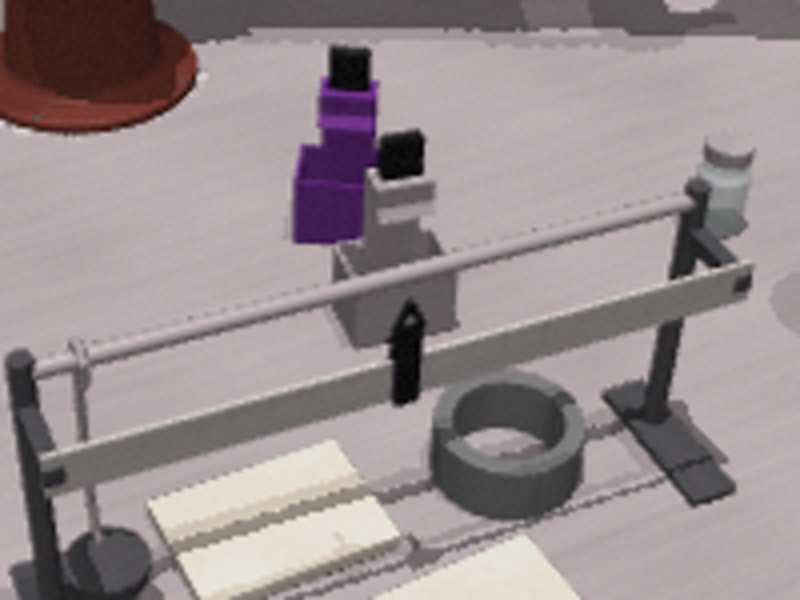

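Confirmed: the steel caddy is open toward the rail. Block in t1 is at (186–243, 422–450), in s1 at (401,153). Clip tip in s1 is at (408,303), in t1 about (415,60). Post tops in t1 are at (35,132) and (742,180).

```bash
python3 - <<'E'
from h import *
T=lambda u,v:(165+(u+.5)/4-.5,120+(v+.5)/4-.5)
S=lambda u,v:(175+(u+.5)/4-.5,120+(v+.5)/4-.5)
a=atz('top',T(35,132),.212);b=atz('top',T(742,180),.212);print('posts',a,b,np.linalg.norm(a-b))
a=atz('top',T(46,134),.2);b=atz('top',T(730,182),.2);print('bar pts',a,b,'yaw',np.degrees(np.arctan2(-(a-b)[0],(a-b)[1])))
print('tri postL',tri(S(697,187),T(35,132)),'postR',tri(S(20,358),T(742,180)))
print('tip',atz('scene',S(408,303),.232),atz('top',T(414,58),.232),tri(S(408,303),T(414,58)))
P=[atz('top',T(*p),.06) for p in[(180,383),(294,395),(280,478),(163,464)]];print('rim',*P,np.mean(P,0))
for p in range(4):print(np.linalg.norm(P[p]-P[(p+1)%4]))
B=[atz('top',T(*p),.168) for p in[(187,422),(243,430),(241,449),(187,441)]];print('block',np.mean(B,0))
print('blk centre scene z.151',atz('scene',S(401,153),.151),tri(S(401,153),T(215,436)))
s=status.state();from scipy.spatial.transform import Rotation as R
q=s['tool_rot'];M=R.from_quat([q[1],q[2],q[3],q[0]]).as_matrix();print(M)
E
```

```text
posts [0.63414724 0.18750471 0.212     ] [ 0.60198853 -0.24617572  0.212     ] 0.43487113266852095
bar pts [0.63475471 0.18299983 0.2       ] [ 0.60226797 -0.24177137  0.2       ] yaw -4.373499302620611
tri postL (array([0.63556491, 0.18940379, 0.2083563 ]), np.float64(0.002867219165952925)) postR (array([ 0.60252477, -0.24626306,  0.2094726 ]), np.float64(0.0012158218469698026))
tip [ 0.67946352 -0.04663474  0.232     ] [ 0.67474871 -0.04356419  0.232     ] (array([ 0.67546524, -0.04392399,  0.22806104]), np.float64(0.0003472857748852719))
rim [0.47994667 0.11427006 0.06      ] [0.47077278 0.03435675 0.06      ] [0.4128556  0.04452169 0.06      ] [0.42349106 0.12624144 0.06      ] [0.44676653 0.07984748 0.06      ]
0.08043815606462329
0.058802436061465256
0.08240892300596057
0.05771091898204469
block [0.44688162 0.08206517 0.168     ]
blk centre scene z.151 [0.44701983 0.08526664 0.151     ] (array([0.44655159, 0.08410718, 0.15105213]), np.float64(0.00247147822278111))
[[-5.58406608e-04  3.15293595e-01  9.48994013e-01]
 [-1.18960058e-03  9.48993280e-01 -3.15294052e-01]
 [-9.99999137e-01 -1.30498611e-03 -1.54850676e-04]]
```

{"op": "drive_tool", "data": {
  "plan": [
    [0, -0.405, 0.398, -1.36],
    [0, -0.405, 0.398, -1.36],
    [0, -0.405, 0.398, -1.36],
    [0, -0.405, 0.398, -1.36],
    [0, -0.405, 0.398, -1.36],
    [0, -0.405, 0.398, -1.36],
    [0, -0.405, 0.398, -1.36],
    [0, -0.405, 0.398, -1.36],
    [0, -0.405, 0.398, -1.36],
    [0, -0.405, 0.398, -1.36],
    [0, -0.405, 0.398, -1.36],
    [0, -0.405, 0.398, -1.36]
  ],
  "fingers": 0.0854
}}

```text
time: 1.4
tool_pos: [0.4481, 0.0797, 0.25]
tool_rot: [0.706, 0.048, 0.705, -0.048]
contact_force: [0.8, 0.6, -0.1]
gripper_width: 0.999
```

```bash
python3 - <<'E'
from h import *
snap('scene','s2',(235,110,315,170),10)
p=proj('scene',[[.447,.083,.168],[.4481,.0797,.25],[.4481,.0797,.168]]);print((p-[235,110])*10, status.state()['tool_pos'])
E
```

```text
[[394.49791517 430.67693346]
 [399.59867802 179.95437905]
 [386.2473346  435.45474692]] [0.44849318 0.07913436 0.24991746]
```

View pics/s2.png

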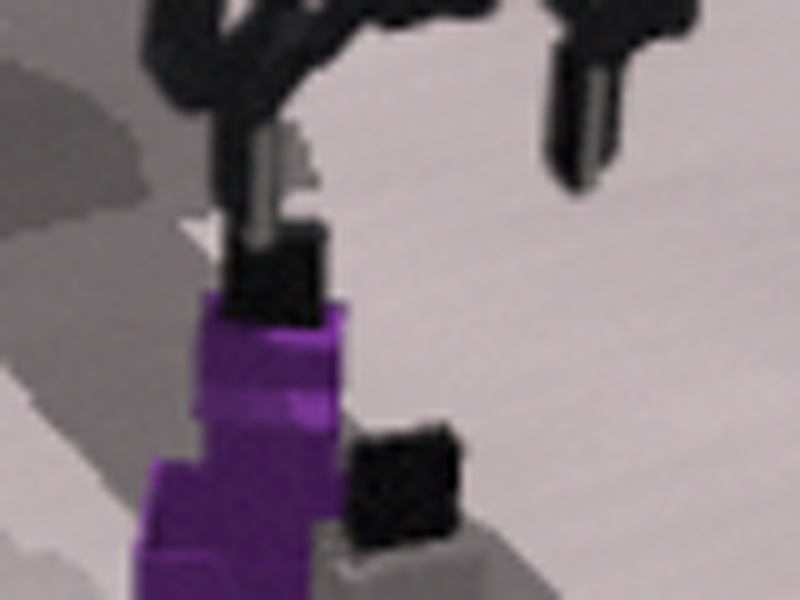

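The block top's centre is at crop (403,432), about 2 mm farther in +y than estimated. Correct and descend.

{"op": "drive_tool", "data": {
  "plan": [
    [0, 0.0055, -0.002, 0],
    [0.03, 0.0055, -0.002, 0],
    [0.06, 0.0055, -0.002, 0],
    [0.091, 0.0055, -0.002, 0],
    [0.091, 0.0055, -0.002, 0],
    [0.091, 0.0055, -0.002, 0]
  ]
}}

```text
time: 2.05
tool_pos: [0.4452, 0.0902, 0.1591]
tool_rot: [0.705, 0.046, 0.706, -0.045]
contact_force: [0.0, 0.0, 1.1]
gripper_width: 0.998
```

{"op": "drive_tool", "data": {
  "plan": [
    [0, 0, 0, 0],
    [0, 0, 0, 0],
    [0, 0, 0, 0],
    [0, 0, 0, 0],
    [0, 0, 0, 0],
    [0, 0, 0, 0],
    [0, 0, 0, 0],
    [0, 0, 0, 0],
    [0, 0, 0, 0],
    [0, 0, 0, 0]
  ],
  "fingers": 0.0
}}

```text
time: 3.05
tool_pos: [0.4466, 0.0886, 0.1603]
tool_rot: [0.706, 0.046, 0.705, -0.047]
contact_force: [-0.6, -3.3, 5.7]
gripper_width: 0.36
```

{"op": "drive_tool", "data": {
  "plan": [
    [-0.03, 0, 0, 0],
    [-0.07, 0, 0, 0],
    [-0.115, 0, 0, -0.2],
    [-0.115, -0.003, 0.03, -0.4],
    [-0.115, -0.006, 0.07, -0.4],
    [-0.115, -0.009, 0.1, -0.4],
    [-0.115, -0.009, 0.111, -0.4],
    [-0.115, -0.009, 0.111, -0.4],
    [-0.115, -0.009, 0.111, -0.4],
    [-0.115, -0.009, 0.111, -0.4]
  ]
}}

```text
time: 4.05
tool_pos: [0.5535, 0.066, 0.2735]
tool_rot: [0.706, 0.026, 0.707, -0.026]
contact_force: [-0.1, 0.8, -4.4]
gripper_width: 0.363
```

```bash
python3 - <<'E'
from h import *
a=viewer.grab_frame('top')[120:220,160:310];b=viewer.grab_frame('scene')[110:210,230:380]
cv2.imwrite('pics/c3.png',cv2.resize(np.vstack([a[:75],b[:75]]),None,fx=4,fy=4,interpolation=cv2.INTER_CUBIC))
for i in range(3): print(status.state()['tool_pos'],status.state()['tool_rot'],status.state()['contact_force']);viewer.grab_frame('top')
E
```

```text
[0.55382805 0.06594132 0.2740344 ] [ 0.70658104  0.02639329  0.70665148 -0.02627391] [ 0.69803802  0.64145066 -3.90621938]
[0.55399119 0.06589965 0.27419156] [ 0.70669908  0.02641247  0.70653164 -0.02630289] [-0.75678256 -0.96703183 -3.53449171]
[0.55412649 0.06583878 0.27425266] [ 0.70675079  0.02640769  0.70647791 -0.02636115] [ 0.60197164  0.5660262  -3.41191497]
```

View pics/c3.png

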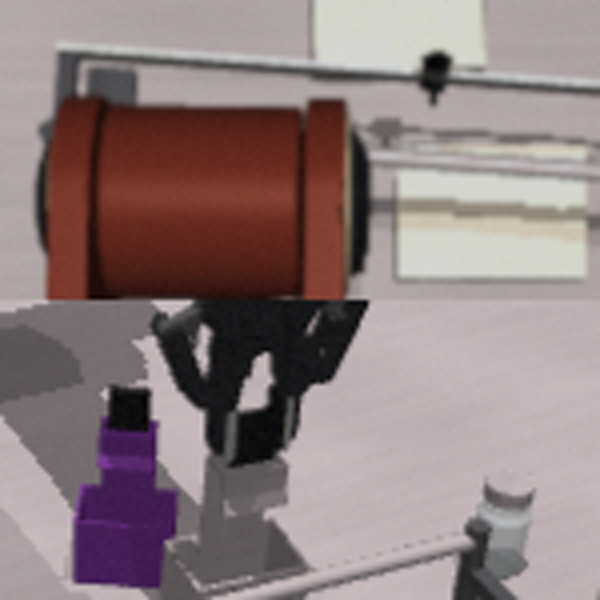

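Caddy is held upright and square to the rail. Enter the rail, then look before lowering.

{"op": "drive_tool", "data": {
  "plan": [
    [0, 0, 0.02, 0],
    [0, 0, 0.035, 0],
    [0, 0, 0.05, 0],
    [0, 0, 0.06, 0],
    [0, 0, 0.068, 0],
    [0, 0, 0.0715, 0],
    [0, 0, 0.0715, 0],
    [0, 0, 0.0715, 0],
    [0, 0, 0.0715, 0],
    [0, 0, 0.0715, 0]
  ]
}}

```text
time: 5.3
tool_pos: [0.6257, 0.0603, 0.2741]
tool_rot: [0.707, 0.026, 0.707, -0.026]
contact_force: [-0.6, -0.5, -3.9]
gripper_width: 0.362
```

```bash
python3 - <<'E'
from h import *
snap('scene','s4',(255,110,375,200),6)
s=status.state();print(s['tool_pos'],s['contact_force'])
# predicted lip end corners / block for caddy at tool_pos
p=s['tool_pos'];y=np.radians(-4.3);X=np.array([np.cos(y),np.sin(y),0]);Y=np.array([-np.sin(y),np.cos(y),0])
o=p-[0,0,.1595]
P=[o+X*a+Y*b+np.array([0,0,c]) for a,b,c in [(.02,-.022,.107),(.02,.022,.107),(.012,-.022,.134),(.012,.022,.134),(.028,-.04,.06),(.028,.04,.06),(0.006,-.016,.168)]]
print((proj('scene',P)-[255,110])*6)
E
```

```text
[0.62572396 0.06026246 0.27412699] [-0.04289086 -0.38260117 -3.63194585]
[[267.86447062 421.32095526]
 [365.3409871  396.31091779]
 [264.0690098  354.4038096 ]
 [362.78049197 330.09147438]
 [227.5921891  536.07715652]
 [400.50016511 488.99484728]
 [278.06173787 270.03076303]]
```

View pics/s4.png

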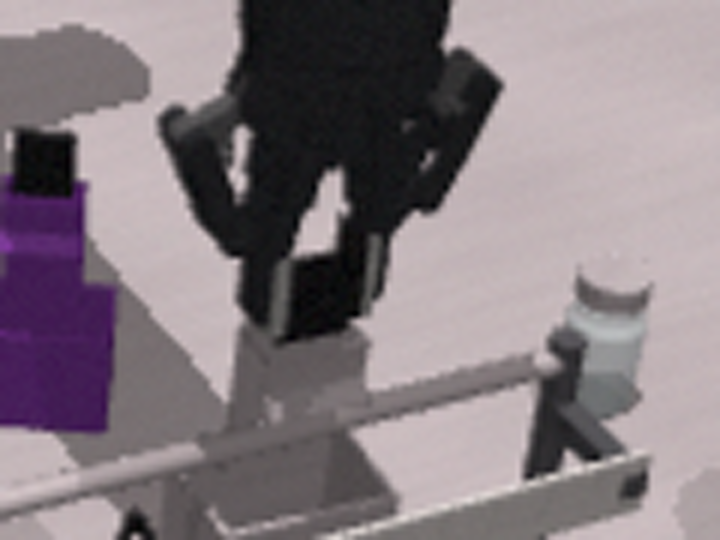

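Lip and roof match the prediction, with the bar inside the opening. Lower it slowly.

{"op": "drive_tool", "data": {
  "plan": [
    [0.008, 0, 0, 0],
    [0.014, 0, 0, 0],
    [0.02, 0, 0, 0],
    [0.026, 0, 0, 0],
    [0.031, 0, 0, 0],
    [0.034, 0, 0, 0],
    [0.036, 0, 0, 0],
    [0.036, 0, 0, 0],
    [0.036, 0, 0, 0]
  ]
}}

```text
time: 6.25
tool_pos: [0.6261, 0.0602, 0.2383]
tool_rot: [0.707, 0.027, 0.706, -0.027]
contact_force: [-0.2, -0.4, -3.9]
gripper_width: 0.362
```

{"op": "drive_tool", "data": {
  "plan": [
    [0.001, 0, 0, 0],
    [0.002, 0, 0, 0],
    [0.002, 0, 0, 0],
    [0.002, 0, 0, 0]
  ]
}}

```text
time: 6.65
tool_pos: [0.626, 0.0602, 0.236]
tool_rot: [0.707, 0.027, 0.707, -0.027]
contact_force: [-0.5, 0.7, -4.2]
gripper_width: 0.36
```

{"op": "drive_tool", "data": {
  "plan": [
    [0.001, 0, 0, 0],
    [0.0015, 0, 0, 0],
    [0.0015, 0, 0, 0],
    [0.0015, 0, 0, 0]
  ]
}}

```text
time: 7.05
tool_pos: [0.6262, 0.0602, 0.2354]
tool_rot: [0.707, 0.027, 0.706, -0.027]
contact_force: [-1.8, 0.0, 1.2]
gripper_width: 0.36
```

{"op": "drive_tool", "data": {
  "plan": [
    [0.0005, 0, 0, 0],
    [0.001, 0, 0, 0],
    [0.001, 0, 0, 0],
    [0.001, 0, 0, 0]
  ]
}}

```text
time: 7.45
tool_pos: [0.6262, 0.0602, 0.2353]
tool_rot: [0.707, 0.026, 0.706, -0.027]
contact_force: [-3.7, -0.8, 6.2]
gripper_width: 0.36
```

Seated on the bar. Relieve and release.

{"op": "drive_tool", "data": {
  "plan": [
    [-0.0012, 0, 0, 0],
    [-0.0012, 0, 0, 0]
  ]
}}

```text
time: 7.65
tool_pos: [0.6262, 0.0602, 0.2354]
tool_rot: [0.707, 0.027, 0.706, -0.027]
contact_force: [-2.4, 0.0, 4.4]
gripper_width: 0.36
```

{"op": "drive_tool", "data": {
  "plan": [
    [0, 0, 0, 0],
    [0, 0, 0, 0],
    [0, 0, 0, 0],
    [0, 0, 0, 0],
    [0, 0, 0, 0],
    [0, 0, 0, 0],
    [0, 0, 0, 0]
  ],
  "fingers": 0.07
}}

```text
time: 8.35
tool_pos: [0.626, 0.0602, 0.2347]
tool_rot: [0.707, 0.027, 0.707, -0.027]
contact_force: [-0.1, 0.7, 0.7]
gripper_width: 0.815
```

{"op": "drive_tool", "data": {
  "plan": [
    [-0.02, 0, 0, 0],
    [-0.06, 0, 0, 0],
    [-0.06, 0, 0, 0],
    [-0.06, 0, 0, 0],
    [-0.06, 0, 0, 0],
    [-0.06, 0, 0, 0]
  ]
}}

```text
time: 8.95
tool_pos: [0.6253, 0.0602, 0.2929]
tool_rot: [0.706, 0.027, 0.708, -0.027]
contact_force: [-0.4, 0.5, 0.1]
gripper_width: 0.82
```

```bash
python3 - <<'E'
from h import *
a=viewer.grab_frame('scene');cv2.imwrite('pics/s5.png',cv2.resize(a[130:260,235:375],None,fx=4.5,fy=4.5,interpolation=cv2.INTER_CUBIC))
s=status.state();print(s['time'],s['tool_pos'],s['contact_force'])
y=np.radians(-4.3);X=np.array([np.cos(y),np.sin(y),0]);Y=np.array([-np.sin(y),np.cos(y),0])
o=np.array([.6258,.0602,.076])
P=[o+X*a+Y*b+np.array([0,0,c]) for a,b,c in [(.02,-.022,.107),(.02,.022,.107),(.028,-.04,.06),(.028,.04,.06),(.028,-.04,0),(.028,.04,0),(0.006,-.016,.168),(.006,.016,.168)]]
print((proj('scene',P)-[235,130])*4.5)
E
```

```text
9.0 [0.62536833 0.06020599 0.29298063] [-0.06709304  0.68361757  0.7446951 ]
[[284.76115021 283.27841972]
 [356.1361412  264.16323605]
 [255.4201863  366.14503107]
 [382.1009106  330.31272576]
 [247.76537885 444.85357862]
 [370.03609271 408.39474874]
 [292.03543788 174.39229989]
 [345.53961938 161.21902529]]
```

View pics/s5.png

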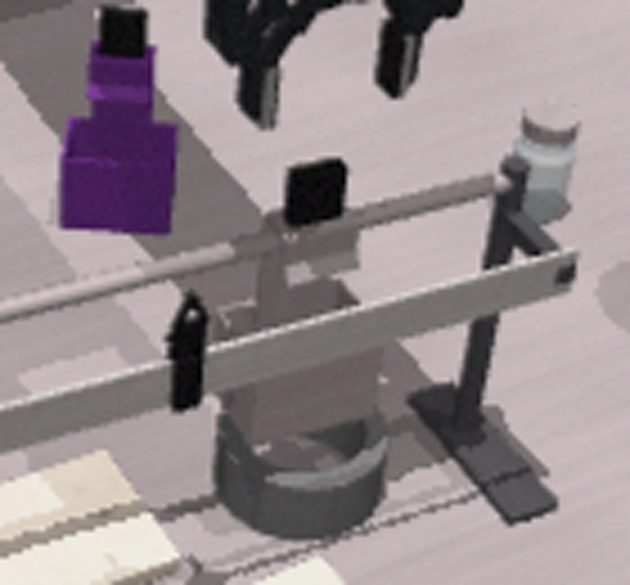

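The caddy hangs free and straight about 10 cm to the +y side of the clip (tip at s5 (192,293)), and the tape is untouched. Now cage the block loosely and slide.

{"op": "drive_tool", "data": {
  "plan": [
    [0, 0, 0, 0],
    [0, 0, 0, 0],
    [0, 0, 0, 0],
    [0, 0, 0, 0],
    [0, 0, 0, 0],
    [0.02, 0, 0, 0],
    [0.045, 0, 0, 0],
    [0.057, 0, 0, 0],
    [0.057, 0, 0, 0],
    [0.057, 0, 0, 0]
  ]
}}

```text
time: 10.0
tool_pos: [0.6262, 0.0602, 0.2382]
tool_rot: [0.707, 0.027, 0.706, -0.027]
contact_force: [-0.3, -0.6, 0.1]
gripper_width: 0.818
```

{"op": "drive_tool", "data": {
  "plan": [
    [0, 0, 0, 0],
    [0, 0, 0, 0],
    [0, 0, 0, 0],
    [0, 0, 0, 0],
    [0, 0, 0, 0],
    [0, 0, 0, 0],
    [0, 0, 0, 0]
  ],
  "fingers": 0.037
}}

```text
time: 10.7
tool_pos: [0.6259, 0.0602, 0.2377]
tool_rot: [0.707, 0.027, 0.707, -0.027]
contact_force: [-0.5, 0.1, 0.4]
gripper_width: 0.438
```

{"op": "drive_tool", "data": {
  "plan": [
    [0, -0.002, 0, 0],
    [0, -0.004, 0, 0],
    [0, -0.006, 0, 0],
    [0, -0.01, 0, 0],
    [0, -0.014, 0, 0],
    [0, -0.018, 0, 0],
    [0, -0.022, 0, 0],
    [0, -0.026, 0, 0],
    [0, -0.03, 0, 0],
    [0, -0.033, 0, 0],
    [0, -0.035, 0, 0],
    [0, -0.036, 0, 0]
  ]
}}

```text
time: 11.9
tool_pos: [0.6233, 0.0241, 0.2377]
tool_rot: [0.707, 0.027, 0.707, -0.027]
contact_force: [1.2, 2.2, -0.0]
gripper_width: 0.433
```

```bash
python3 - <<'E'
from h import *
snap('scene','s6',(235,130,355,230),5)
s=status.state();print(s['tool_pos'],s['contact_force'],s['ft_torque'])
E
```

```text
[0.62324904 0.02403675 0.2377088 ] [-0.07795988  1.70605737 -1.38848691] [ 0.36155303 -0.05149071 -0.02043354]
```

View pics/s6.png

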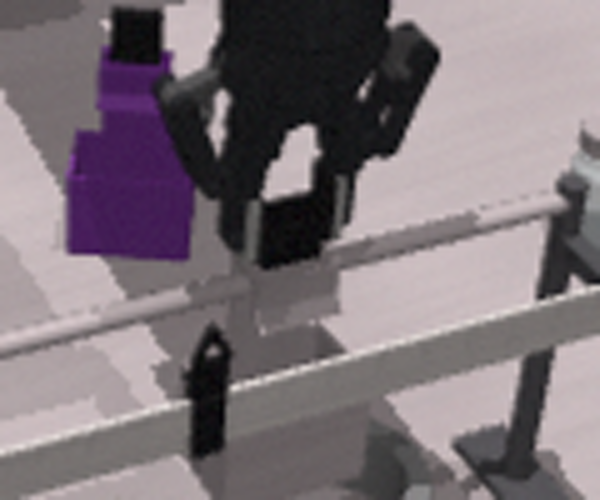

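The caddy is sliding and still straight, with the lip in front of the bar. Continue.

{"op": "drive_tool", "data": {
  "plan": [
    [0, -0.002, 0, 0],
    [0, -0.004, 0, 0],
    [0, -0.007, 0, 0],
    [0, -0.011, 0, 0],
    [0, -0.015, 0, 0],
    [0, -0.019, 0, 0],
    [0, -0.023, 0, 0],
    [0, -0.027, 0, 0],
    [0, -0.03, 0, 0],
    [0, -0.032, 0, 0],
    [0, -0.034, 0, 0],
    [0, -0.035, 0, 0]
  ]
}}

```text
time: 13.15
tool_pos: [0.6206, -0.0107, 0.2377]
tool_rot: [0.707, 0.027, 0.707, -0.027]
contact_force: [0.6, 2.6, 0.5]
gripper_width: 0.436
```

{"op": "drive_tool", "data": {
  "plan": [
    [0, -0.002, 0, 0],
    [0, -0.004, 0, 0],
    [0, -0.007, 0, 0],
    [0, -0.01, 0, 0],
    [0, -0.014, 0, 0],
    [0, -0.018, 0, 0],
    [0, -0.021, 0, 0],
    [0, -0.024, 0, 0],
    [0, -0.027, 0, 0],
    [0, -0.029, 0, 0],
    [0, -0.031, 0, 0],
    [0, -0.0315, 0, 0]
  ]
}}

```text
time: 14.35
tool_pos: [0.6183, -0.0422, 0.2377]
tool_rot: [0.707, 0.027, 0.707, -0.027]
contact_force: [0.3, 2.1, 1.0]
gripper_width: 0.437
```

{"op": "drive_tool", "data": {
  "plan": [
    [0, 0.001, 0, 0],
    [0, 0.0015, 0, 0],
    [0, 0.002, 0, 0],
    [0, 0.002, 0, 0]
  ]
}}

```text
time: 14.75
tool_pos: [0.6184, -0.0401, 0.2377]
tool_rot: [0.707, 0.026, 0.707, -0.027]
contact_force: [0.5, -0.5, 0.4]
gripper_width: 0.433
```

{"op": "drive_tool", "data": {
  "plan": [
    [0, 0, 0, 0],
    [0, 0, 0, 0],
    [0, 0, 0, 0],
    [0, 0, 0, 0],
    [0, 0, 0, 0],
    [-0.02, 0, 0, 0],
    [-0.06, 0, 0, 0],
    [-0.08, 0, 0, 0],
    [-0.08, 0, 0, 0],
    [-0.08, 0, 0, 0]
  ],
  "fingers": 0.07
}}

```text
time: 15.75
tool_pos: [0.6185, -0.04, 0.3176]
tool_rot: [0.707, 0.027, 0.706, -0.027]
contact_force: [0.3, 0.3, -0.2]
gripper_width: 0.82
```

{"op": "drive_tool", "data": {
  "plan": [
    [-0.03, 0, -0.04, 0],
    [-0.03, 0, -0.08, 0],
    [-0.03, 0, -0.12, 0],
    [-0.03, 0.0, -0.16, 0],
    [-0.03, 0.0, -0.2, 0],
    [-0.03, 0, -0.22, 0],
    [-0.03, 0, -0.22, 0],
    [-0.03, 0, -0.22, 0]
  ]
}}

```text
time: 16.55
tool_pos: [0.399, -0.0235, 0.3463]
tool_rot: [0.706, 0.027, 0.707, -0.026]
contact_force: [0.9, 0.4, -0.0]
gripper_width: 0.82
```

```bash
python3 - <<'E'
from h import *
a=viewer.grab_frame('top')[115:190,220:320];b=viewer.grab_frame('scene')[160:260,225:325]
cv2.imwrite('pics/t7.png',cv2.resize(a,None,fx=8,fy=8,interpolation=cv2.INTER_CUBIC))
cv2.imwrite('pics/s7.png',cv2.resize(b,None,fx=6,fy=6,interpolation=cv2.INTER_CUBIC))
y=np.radians(-4.3);X=np.array([np.cos(y),np.sin(y),0]);Y=np.array([-np.sin(y),np.cos(y),0])
M=np.array([.6172,-.040,0])
P=[M+X*a+Y*b+np.array([0,0,c]) for a,b,c in [(.06,0,.232),(.055,-.008,.195),(.055,.008,.195),(0,-.016,.244),(0,.016,.244),(.006,-.016,.244),(.006,.016,.244),(0,-.022,.21),(0,.022,.21),(.028,-.04,.076),(.028,.04,.076),(.028,-.04,.136),(.028,.04,.136)]]
print(np.c_[(proj('top',P)-[220,115]+.5)*8-.5,(proj('scene',P)-[225,160]+.5)*6-.5].round())
E
```

```text
[[392. 149. 314. 209.]
 [410. 191. 284. 282.]
 [359. 187. 323. 272.]
 [434. 344. 210. 102.]
 [327. 337. 286.  84.]
 [436. 324. 216. 111.]
 [328. 317. 292.  92.]
 [447. 361. 194. 176.]
 [304. 351. 296. 150.]
 [476. 338. 175. 479.]
 [249. 322. 349. 427.]
 [491. 312. 177. 373.]
 [250. 295. 357. 322.]]
```

View pics/t7.png

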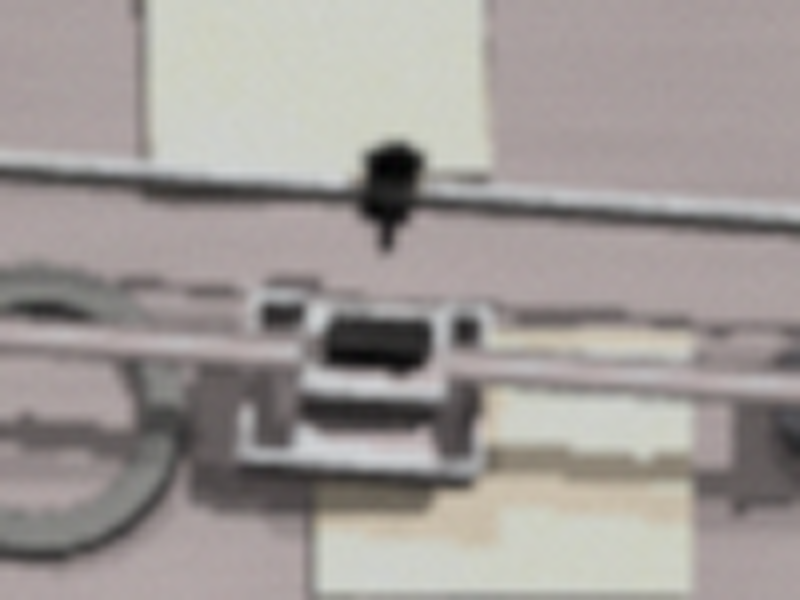

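View pics/s7.png

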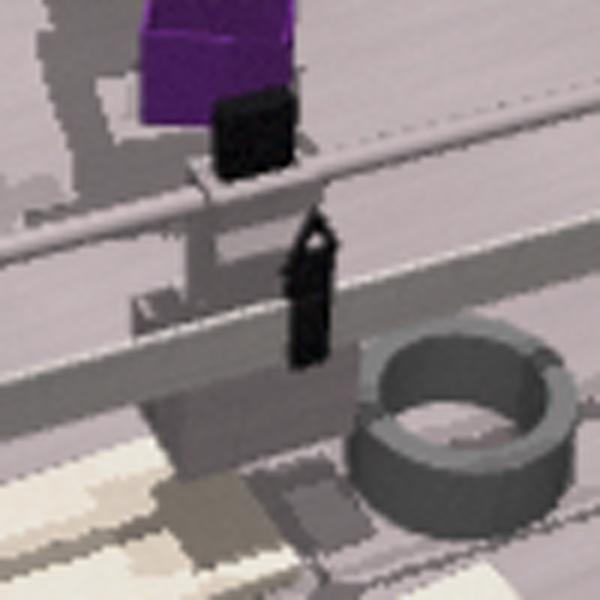

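Top: the block spans 326–433 and the pocket 252–492, against predictions of 328–436 and 250–491 for centred. Scene: the clip tip is at (316,210), predicted (314,209), and the block also matches. It's centred within about 1 mm. Check it's still, then hand in.

```bash
python3 - <<'E'
from h import *
f=lambda n:viewer.grab_frame(n).astype(int)
c={'top':(slice(145,180),slice(248,284)),'scene':(slice(170,245),slice(245,290))}
A={n:[f(n)[c[n]] for _ in range(8)] for n in c}
for n in A: print(n,[abs(a-A[n][0]).mean().round(2) for a in A[n][1:]])
print(status.state()['time']); print(manip.job_done())
E
```

```text
top [np.float64(1.23), np.float64(1.2), np.float64(1.22), np.float64(1.26), np.float64(1.25), np.float64(1.25), np.float64(1.22)]
scene [np.float64(1.37), np.float64(1.4), np.float64(1.39), np.float64(1.39), np.float64(1.41), np.float64(1.39), np.float64(1.4)]
17.45
the job is handed in; nothing more can be done
None
```

The steel caddy now hangs centred on the clip, still and straight, and I handed the job in at 17.5 s. I hooked it over the rail about 10 cm from the clip on the side away from the ladle and let go. It hung freely, then I slid it along the rail with the fingers loosely around its block, without lifting it.

- **Position:** both camera views put it within about 1 mm of centred on the clip. The only small disagreement was the lower corners of the pocket in the scene view, which were about 1.5 mm off, possibly a slight tilt.
- **Stillness:** two sets of eight frames showed no movement beyond image noise.
- **Surroundings:** the objects near the rail looked undisturbed in the close-up views. I did not check the other bystanders again at the end. The arm is clear of everything.

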